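# Snap the cup head onto the vortex mixer

## Robot

A 6-joint arm with a two-finger parallel gripper is mounted at the origin on the work surface. World frame = base frame: x ahead of the robot, y to its left, z up, the work surface at z = 0. Lengths are in mm, angles in rad, forces in N, time in s.
With the tool pointing down it reaches from about 300 to 850 mm from the base axis. Payload 5.4 kg.
Tool frame: the origin (TCP) lies midway between the tips of the shut fingers; the grasp point (between the pads) lies 19 mm behind it (bot.grasp_offset is the z of the grasp point in the tool frame, in mm); z points along the fingers, x is the direction in which the jaws open and shut, and the axes are right-handed (so a half turn about z gives the same grasp; the last joint's range is limited). The gripper opens to 85 mm and grips with 20 to 120 N. Pads are 22 mm wide; open, the fingers measure 114 mm over their backs; the gripper's body (76 mm by 85 mm) begins 54 mm behind the grasp point. The pads swing forward as they close: fully open they stand 13 mm farther back than shut.
Start: joints at [0.975, 0.158, 1.597, -0, 1.386, -0.21], TCP at [216.381, 532.715, 231.299] pointing down, gripper open.
Joint ranges: [-2.91, 2.91], [-0.94, 2.29], [0.18, 2.7], [-1.29, 4.43], [0.17, 2.64], [-3, 3]. Speed limits (rad/s): [2.57, 2.57, 3.14, 3.14, 3.14, 3.14].

## Interface

Orientations are given as a rotation vector (axis times angle).
In Python, from cell import bot, get_image, job gives the robot as it stands. The module is installed in compiled form; this text tells all that it offers.
- The arm moves only by the tool send_rows, never from a script. Its argument "deltas" is a list that holds one entry, the list of rows, each a list of 7 numbers: the shift along the tool's x, y, z in mm, then the turn, a rotation vector about the tool's x, y, z in rad, then the closure in counts, from 0 (fully open) to 255 (shut). In form: [[[dx, dy, dz, rx, ry, rz, jaw], ...]]. A call has exactly 10 rows; each row shifts and turns the commanded pose from where the row before left it, along the tool's axes as they then stand; what a row does not reach is not made up. A row lasts 1/12 s, in which the tool goes at most 41.7 mm and 7.16 degrees, less where a joint would pass 70% of its speed; a pose out of reach is approached as far as the arm can. A call is refused whole if a number of a shift passes 41.7 or a number of a turn 0.125, either way. A call with a gripper value outside its range is refused whole. The fingers move at their own pace and stop on an object; "force" is the grip in N (left out, the last holds). Time passes only in rows, so rows that do not move let the fingers close, or fill a call up. It gives the time, the measured TCP pose, the force and the opening at its end, in the units of the state.
- bot.observe(): the state, without advancing time (a new reading comes with each control period).
- get_image(name): name is "side" or "top" or "wrist"; returns a dict with "img" (420x560x3 uint8, red, green, blue), "z_map" (420x560 float32, mm along the optical axis (not along the pixel's ray), 0 where there is no reading), "K" (3x3 intrinsics, pixels), "origin" and "rotation" of the camera in the world; the wrist camera has in their place "tool_from_camera" (4x4, takes a point from camera to tool coordinates, whose origin is the TCP and whose axes are the tool frame's). Camera axes: x right, y down, z forward; pixel columns grow to the right and rows downward; lengths in mm; the calibration is good to about 2 mm. The wrist camera is an equidistant fisheye: a pixel r from the principal point sees the ray r / f radians off the axis. A picture is of the moment at which its call begins: read the wrist's pose just before it.
- job.hand_in(): hands the job in, once; it reports no verdict.
The state is a dict: "clock": time; "q": joint angles; "qd": joint speeds; "effort": joint torques, N m; "ee_pos": TCP position; "tool_rot": TCP orientation; "wrist_force": force on the tool from outside, world axes, zero at the start; "wrist_torque": the same for the moment, N m; "grip_width": opening from 0.0 (shut) to 1.0 (fully open).
Only numpy, scipy, OpenCV 4.12 (cv2) and the standard library are available. Lean on these libraries where they do the work, as an engineer would, in place of code of your own. Each camera call takes 0.05 s, during which the arm holds its last target. There are 200 camera calls.

## Task

Pick the pop-off cup head up off the bench, turn it so the notch in its blue skirt faces the red drive pin of the vortex mixer, and press it straight down over the hub until it clicks fully home on the drive plate. Keep hold of it and keep pressing it down firmly: finish while still pressing, without letting go. Leave the tip box, the flask and the stack of dishes where they are.

Things in the scene. Friction and masses are not known exactly. Their poses are not given: they have to be found in the camera images.
- cup_grip (a point): Pop-off cup head, loose, about 130 g, upright on the bench, 52 mm high: blue skirt (56 mm across, lowest 12 mm) under a black rubber cup (40 mm across, solid up to 40 mm, hollow in its top). This point: on the axis, 34 mm above the underside, mid-side of the cup, where it is gripped (19 mm below it come 3 mm of room, then the skirt). z up along its axis; -x points to the notch.
- cup_notch (a point): Middle of the notch in the skirt, at the underside of the cup head, 23.5 mm from its axis; axes as cup_grip. The notch is a wedge cut right through the skirt from radius 18 mm to the rim, 11 mm wide at this point, seen from above; a white stripe on the cup's side and a white dash on the skirt mark its side.
- head: The same cup head; origin on its axis at the underside; axes as cup_grip. Underneath, a blind bore takes the hub: funnel mouth 30 mm across, snap lip 24 mm across 4 to 5 mm up, roof 22 mm up.
- hub_seat (a point): Middle of the mixer's aluminium drive plate (66 mm across), on its upper face, 120 mm above the bench: the underside of the head comes to rest here. The steel drive hub stands on it: 22 mm across, 18 mm high, tapered nose. z up; -x points to the drive pin and to the mixer's sloped front panel.
- hub_balls (a point): On the hub's axis, 9.2 mm above the plate, level with four sprung brass balls that stick out 3.5 mm and snap into the head. Pushed down with the notch over the pin, the head meets the balls about 10 mm above its seat; the push needed rises to a peak of about 9 to 15 N some 5 to 8 mm above it, then suddenly drops (click) and the balls pull the head on down to the seat, which is hard.
- drive_pin (a point): Foot of the red drive pin on the drive plate, 23.5 mm from the hub's axis on its -x side; axes as hub_seat. The pin is 6 mm across, 13 mm high, with a tapered tip. If the notch is off it by more than about 0.1 rad the head stands on the pin instead of going down.
- mixer: The vortex mixer, fixed; origin on the bench straight below the hub; axes as hub_seat. Its grey housing is 124 mm wide in y, reaches from 94 mm on the -x side to 66 mm on the +x side of the hub, and is 104 mm high; rubber boot and drive plate on top.
- tipbox: Bystander: open pipette tip box with a blue rack, 84 x 122 x 68 mm, loose, origin in the middle of its underside.
- flask: Bystander: conical flask with foil cap, 90 mm across, 153 mm high, loose, origin in the middle of its underside.
- dishes: Bystander: stack of three petri dishes, 90 mm across, 47 mm high, loose, origin in the middle of its underside.
There are look-alikes about, which are no part of the job. Of the things shaped like the head, the blue one is meant.

How it is judged:
By the outcome, as a careful person would: the job done as asked, in the order asked, and still so for the second after the job is handed in, while the arm keeps its last pose, push and grip.
It also fails if it takes over 45 s, if anything falls off the work surface, if the arm or the gripper's body presses on something with over 40 N, if the wrist force passes 120 N, or if a joint passes its speed limit or range.

## Working session

There is one attempt and no reset: what is moved stays moved. The work goes in short steps, Python scripts to look and compute and a tool call to move; the robot and the scene stay as the last step left them, time stands still between calls to the robot, and variables do not carry over. Pictures are saved under pics/ and viewed, about 8 in all and at most 12, crops included, and the job is handed in when it is done.

Besides the shell and the picture viewer there is one more tool, called as a command line: name --argument value ..., lists and objects as JSON in quotes. send_rows: Moves the arm, as the interface text tells. Its arguments: {"type":"object","properties":{"deltas":{"type":"array"},"force":{"type":"number"}},"required":["deltas"]}

```bash
mkdir -p pics
cat > h.py <<'E'
import numpy as np, cv2
from scipy.spatial.transform import Rotation as R
from cell import bot, get_image, job
def save(n,im): cv2.imwrite('pics/'+n+'.png',cv2.cvtColor(im,cv2.COLOR_RGB2BGR))
def ray(c,u,v,T=None):
    K=np.array(c['K'])
    a=np.array([(u-K[0,2])/K[0,0],(v-K[1,2])/K[1,1]])
    if 'tool_from_camera' in c:
        t=np.hypot(*a); d=np.array([*(a/t*np.sin(t)),np.cos(t)]) if t>1e-9 else np.array([0,0,1.])
        X=T@np.array(c['tool_from_camera']); return X[:3,3],X[:3,:3]@d
    return np.array(c['origin']),np.array(c['rotation'])@np.array([*a,1.])
def onz(c,u,v,z,T=None):
    o,d=ray(c,u,v,T); return o+d*(z-o[2])/d[2]
def depth_pt(c,u,v):
    o,d=ray(c,u,v); return o+d*c['z_map'][int(v),int(u)]
def tool():
    s=bot.observe(); T=np.eye(4); T[:3,:3]=R.from_rotvec(s['tool_rot']).as_matrix(); T[:3,3]=s['ee_pos']; return T
def tri(rs):
    A=np.zeros((3,3));b=np.zeros(3)
    for o,d in rs:
        d=d/np.linalg.norm(d);P=np.eye(3)-np.outer(d,d);A+=P;b+=P@o
    p=np.linalg.solve(A,b); return p,[np.linalg.norm(np.cross(p-o,d/np.linalg.norm(d))) for o,d in rs]
E
python3 - <<'E'
from h import *
print(bot.observe(), bot.grasp_offset)
for n in('side','top','wrist'):
    c=get_image(n); save(n+'0',c['img']); print(n,c['K'],c.get('origin'),c.get('rotation'),c.get('tool_from_camera'))
a=[cv2.imread(f'pics/{n}0.png') for n in('top','side')]
cv2.imwrite('pics/ts.png',cv2.resize(np.vstack(a),None,fx=.71,fy=.71))
E
```

```text
{'clock': 0.0, 'q': array([ 9.74886521e-01,  1.59047773e-01,  1.59824291e+00, -1.07147540e-05,
        1.38620754e+00, -2.10077084e-01]), 'qd': array([-0.00020707, -0.00114433, -0.00010019, -0.00194653, -0.00128033,
        0.00141426]), 'effort': array([-3.89749684e-04, -3.96009386e+01, -3.31428695e+01, -3.33890766e-04,
        8.53890146e-03,  1.16785907e-05]), 'ee_pos': array([216.05246012, 532.21145447, 230.31227528]), 'tool_rot': array([ 2.60553053,  1.75393236, -0.00277025]), 'wrist_force': array([0.2827512 , 0.29191928, 1.02104075]), 'wrist_torque': array([ 0.02824607, -0.02422335,  0.02760552]), 'grip_width': 0.9986064159071437} -18.700000000000003
side [[393.59144739   0.         277.67325768]
 [  0.         393.59144739 206.80591322]
 [  0.           0.           1.        ]] [483.97852362 750.62180037 623.59403696] [-0.21183166  2.7712647  -1.32819757] None
top [[449.41360685   0.         273.3770807 ]
 [  0.         449.41360685 209.60577635]
 [  0.           0.           1.        ]] [ 413.05511295   99.46962786 1305.3579648 ] [-2.14087838  2.17419265 -0.17424953] None
wrist [[325.1922621    0.         279.44584758]
 [  0.         325.1922621  211.75428673]
 [  0.           0.           1.        ]] None None [[ 9.99999840e-01 -5.51618267e-04 -1.25174512e-04  9.09137653e-01]
 [ 5.63337918e-04  9.51277694e-01  3.08334933e-01 -7.96049238e+01]
 [-5.10074602e-05 -3.08334954e-01  9.51277853e-01 -1.42832731e+02]
 [ 0.00000000e+00  0.00000000e+00  0.00000000e+00  1.00000000e+00]]
```

```bash
sed -i "s/np.array(c\['rotation'\])@/R.from_rotvec(c['rotation']).as_matrix()@/" h.py
```

```text
(no output)
```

View pics/ts.png

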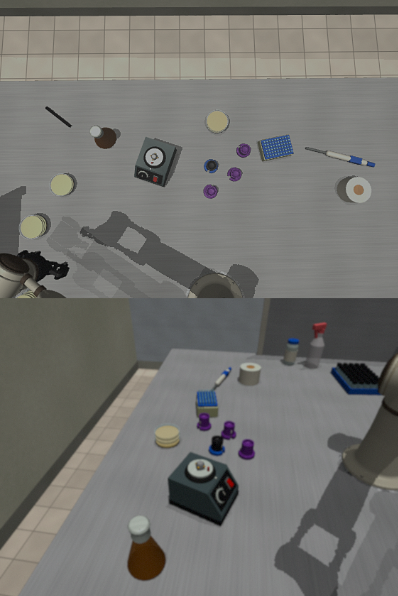

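Run:
```python
from h import *
t=cv2.imread('pics/top0.png'); s=cv2.imread('pics/side0.png')
a=cv2.resize(t[180:290,180:370],None,fx=4,fy=4,interpolation=cv2.INTER_CUBIC)
b=cv2.resize(s[155:315,225:375],(281,300),interpolation=cv2.INTER_CUBIC)
W=np.zeros((600,760,3),np.uint8); W[:300]=cv2.resize(a,(760,440))[:300]; W[:300]=cv2.resize(t[185:275,180:370],(760,300)) if 0 else cv2.resize(t[180:270,180:408],(760,300))
W[300:,:281]=b; W[300:,300:700]=cv2.resize(cv2.imread('pics/wrist0.png'),(400,300)); cv2.imwrite('pics/c1.png',W)
c=get_image('top');d=get_image('side')
for n,c in(('top',c),('side',d)):
    h=cv2.cvtColor(c['img'],cv2.COLOR_RGB2HSV)
    for nm,lo,hi in(('blue',(100,120,60),(122,255,255)),('red',(0,150,90),(8,255,255))):
        k=cv2.inRange(h,lo,hi); N,_,st,ce=cv2.connectedComponentsWithStats(k)
        for i in range(1,N):
            if st[i,4]>6: u,v=ce[i]; print(n,nm,st[i],ce[i].round(1),depth_pt(c,u,v).round(0))
```

```text
top blue [368 190  45  34 727] [389.1 207. ] [ 593. -254.   57.]
top blue [493 219  17  12 140] [500.9 225.1] [ 540. -586.   24.]
top blue [287 224  14  17  52] [290.8 231.7] [531.  22.  15.]
top blue [516 228  12   7  58] [522.1 231.1] [ 522. -648.   22.]
top blue [295 233  12  11  36] [300.6 239.8] [504.  -2.  57.]
top red [216 249   5   7  28] [218.  252.3] [472. 225.  83.]
side blue [406  56  15   9 113] [413.2  59.9] [ 205. -801.  131.]
side blue [322  98   4   3   9] [323.3  98.9] [ 522. -647.   22.]
side blue [468  98  67  38 476] [503.3 125.5] [ -72. -516.   28.]
side blue [313 102   9   8  39] [317.7 105. ] [ 538. -578.   27.]
side blue [278 131  28  21 523] [291.  141.6] [ 595. -254.   55.]
side blue [295 208  21  13 144] [304.4 215.4] [527.  24.  14.]
side red [444  38   6   4   9] [446.6  39.6] [ 112. -769.  217.]
side red [452  42   3   6   7] [453.1  44.4] [  82. -783.  198.]
side red [320 254   9  12  62] [323.9 259.5] [473. 226.  81.]
```

View pics/c1.png

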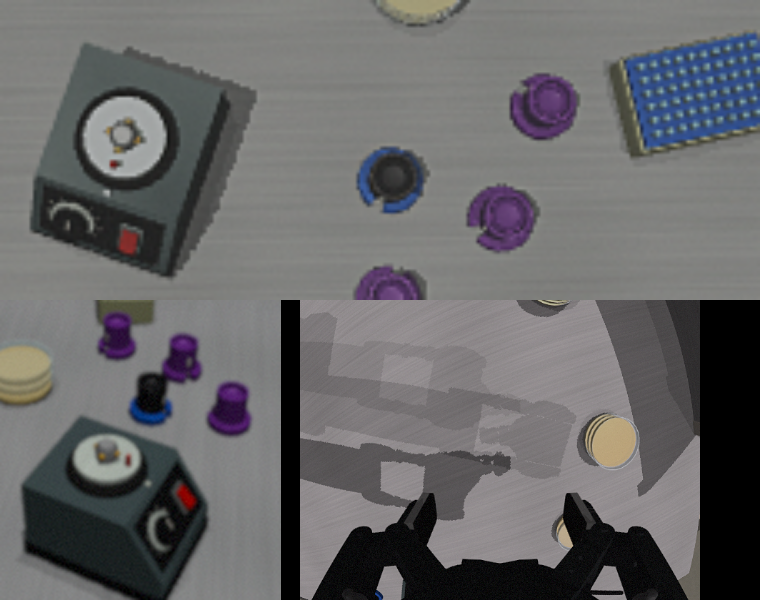

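Run:
```python
from h import *
c=get_image('top')
for n,u,v,z in(('cup',298.2,232.7,52),('notch',293.3,242.1,12),('hub',217.2,220.5,138),('pin',214.5,229.2,133)): print(n,onz(c,u,v,z).round(1),depth_pt(c,u,v).round(1))
T=tool();print(T.round(3))
```

```text
cup [524.5   4.1  52. ] [525.7   3.1  38.5]
notch [501.1  15.9  12. ] [501.7  15.3   3.1]
hub [551.9 221.4 138. ] [552.1 221.6 136.3]
pin [529.7 229.  133. ] [529.9 229.1 131.8]
[[ 3.76000e-01  9.27000e-01 -0.00000e+00  2.16282e+02]
 [ 9.27000e-01 -3.76000e-01 -1.00000e-03  5.32559e+02]
 [-1.00000e-03 -0.00000e+00 -1.00000e+00  2.30975e+02]
 [ 0.00000e+00  0.00000e+00  0.00000e+00  1.00000e+00]]
```

send_rows --deltas '[[[-12.2, 30.3, -4.9, 0, 0, 0, 0], [-12.2, 30.3, -4.9, 0, 0, 0, 0], [-12.2, 30.3, -4.9, 0, 0, 0, 0], [-12.2, 30.3, -4.9, 0, 0, 0, 0], [-12.2, 30.3, -4.9, 0, 0, 0, 0], [-12.2, 30.3, -4.9, 0, 0, 0, 0], [-12.2, 30.3, -4.9, 0, 0, 0, 0], [-12.2, 30.3, -4.9, 0, 0, 0, 0], [-12.2, 30.3, -4.9, 0, 0, 0, 0], [-12.2, 30.3, -4.9, 0, 0, 0, 0]]]' --force 40

```text
clock: 1.13
ee_pos: [452.1, 304.4, 280.6]
tool_rot: [2.606, 1.754, 0.0]
wrist_force: [0.1, 0.1, -0.3]
grip_width: 0.998
```

send_rows --deltas '[[[-12.2, 30.3, -4.9, 0, 0, 0, 0], [-12.2, 30.3, -4.9, 0, 0, 0, 0], [-12.2, 30.3, -4.9, 0, 0, 0, 0], [-12.2, 30.3, -4.9, 0, 0, 0, 0], [0, 0, 0, 0, 0, 0.12, 0], [0, 0, 0, 0, 0, 0.12, 0], [0, 0, 0, 0, 0, 0.12, 0], [0, 0, 0, 0, 0, 0.12, 0], [0, 0, 0, 0, 0, 0.12, 0], [0, 0, 0, 0, 0, 0.12, 0]]]'

```text
clock: 1.97
ee_pos: [545.1, 214.8, 299.7]
tool_rot: [-3.059, -0.715, 0.001]
wrist_force: [-0.2, -0.9, -0.1]
grip_width: 1.0
```

send_rows --deltas '[[[0, 0, 0, 0, 0, 0.12, 0], [0, 0, 0, 0, 0, 0.12, 0], [0, 0, 0, 0, 0, 0.12, 0], [0, 0, 0, 0, 0, 0.12, 0], [0, 0, 0, 0, 0, 0.12, 0], [0, 0, 0, 0, 0, 0.12, 0], [0, 0, 0, 0, 0, 0.12, 0], [0, 0, 0, 0, 0, 0.12, 0], [0, 0, 0, 0, 0, 0.12, 0], [0, 0, 0, 0, 0, 0, 0]]]'

```text
clock: 2.8
ee_pos: [545.1, 214.8, 299.8]
tool_rot: [2.993, -0.955, -0.0]
wrist_force: [-0.5, -0.3, 0.3]
grip_width: 1.005
```

Run:
```python
from h import *
T=tool(); c=get_image('wrist'); np.save('pics/w1T',T); save('w1',c['img']); 
cv2.imwrite('pics/w1c.png',cv2.resize(cv2.imread('pics/w1.png')[100:320,140:420],None,fx=2.7,fy=2.7,interpolation=cv2.INTER_CUBIC))
h=cv2.cvtColor(c['img'],cv2.COLOR_RGB2HSV)
k=cv2.inRange(h,(0,150,60),(8,255,255)); N,_,st,ce=cv2.connectedComponentsWithStats(k)
print([(st[i],ce[i].round(2)) for i in range(1,N) if st[i,4]>4])
```

```text
[(array([257, 182,   6,   6,  29], dtype=int32), array([259.66, 184.62])), (array([219, 202,  14,  13, 114], dtype=int32), array([225.66, 207.9 ]))]
```

View pics/w1c.png

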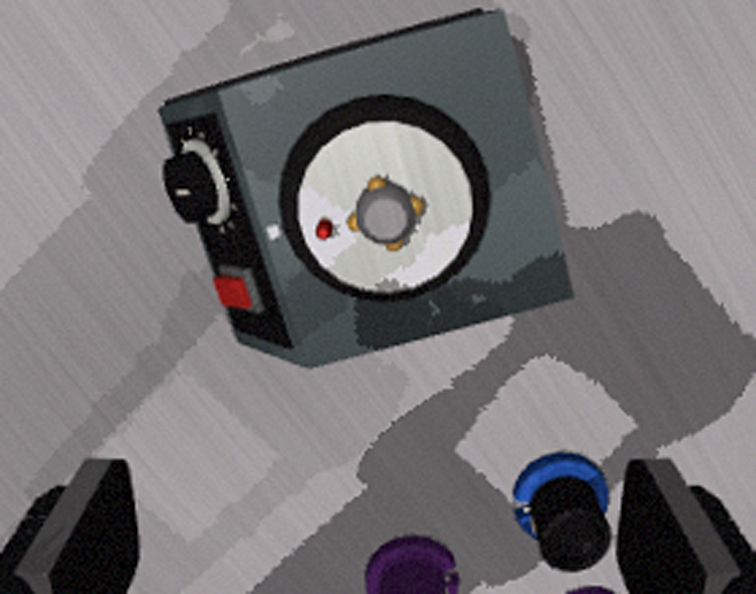

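send_rows --deltas '[[[10, 17, 0, 0, 0, 0, 0], [10, 17, 0, 0, 0, 0, 0], [10, 17, 0, 0, 0, 0, 0], [10, 17, 0, 0, 0, 0, 0], [10, 17, 0, 0, 0, 0, 0], [0, 0, 0, 0, 0, 0, 0], [0, 0, 0, 0, 0, 0, 0], [0, 0, 0, 0, 0, 0, 0], [0, 0, 0, 0, 0, 0, 0], [0, 0, 0, 0, 0, 0, 0]]]'

```text
clock: 3.68
ee_pos: [536.9, 117.5, 299.8]
tool_rot: [-2.995, 0.948, 0.0]
wrist_force: [0.5, 0.0, 1.3]
grip_width: 1.0
```

Run:
```python
from h import *
T2=tool(); c=get_image('wrist'); np.save('pics/w2T',T2); save('w2',c['img'])
T1=np.load('pics/w1T.npy'); print(T2.round(3))
cv2.imwrite('pics/w2c.png',cv2.resize(cv2.imread('pics/w2.png')[30:270,150:430],None,fx=2.5,fy=2.5,interpolation=cv2.INTER_CUBIC))
out={}
for n,T,guess in(('w1',T1,(282,178)),('w2',T2,None)):
    im=cv2.cvtColor(cv2.imread(f'pics/{n}.png'),cv2.COLOR_BGR2RGB); h=cv2.cvtColor(im,cv2.COLOR_RGB2HSV)
    k=cv2.inRange(h,(0,150,60),(8,255,255)); N,L,st,ce=cv2.connectedComponentsWithStats(k)
    print(n,[(st[i],ce[i].round(2)) for i in range(1,N) if st[i,4]>8])
    cand=[i for i in range(1,N) if 8<st[i,4]<80]; p=ce[max(cand,key=lambda i:st[i,4])]
    # plate: light pixels near the pin
    m=((im.min(2)>115)&(h[...,1]<60)).astype(np.uint8)
    Y,X=np.mgrid[:420,:560]; m[np.hypot(X-p[0],Y-p[1])>75]=0
    N,L,st,ce=cv2.connectedComponentsWithStats(m)
    j=[i for i in range(1,N) if 800<st[i,4]<6000]; print([ (st[i],ce[i]) for i in j])
    i=min(j,key=lambda i:np.hypot(*(ce[i]-p))); cs,_=cv2.findContours((L==i).astype(np.uint8),0,1)
    e=cv2.fitEllipse(cv2.convexHull(max(cs,key=cv2.contourArea))); print('plate',e)
    # circle on z=120 plane from the hull
    P=np.array([onz(c,*q[0],120,T) for q in cv2.convexHull(max(cs,key=cv2.contourArea)).astype(float)])[:,:2].astype(np.float32)
    cc=cv2.fitEllipse(P); print('plate world',cc,'pin',onz(c,*p,126,T))
    out[n]=(e[0],p)
for i,nm in((0,'plate'),(1,'pin')): print(nm,tri([ray(c,*out['w1'][i],T1),ray(c,*out['w2'][i],T2)]))
```

```text
[[  0.818  -0.575  -0.    536.896]
 [ -0.575  -0.818   0.    117.452]
 [ -0.     -0.     -1.    299.85 ]
 [  0.      0.      0.      1.   ]]
w1 [(array([257, 182,   6,   6,  29], dtype=int32), array([259.66, 184.62])), (array([219, 202,  14,  13, 114], dtype=int32), array([225.66, 207.9 ]))]
[(array([ 185,  142,  143,  118, 4513], dtype=int32), array([237.71327277, 221.67737647])), (array([ 251,  145,   64,   63, 2625], dtype=int32), array([282.40952381, 175.33409524]))]
plate ((282.2073669433594, 176.066162109375), (62.74485778808594, 64.31163787841797), 93.06700897216797)
plate world ((553.8837280273438, 223.8158416748047), (65.07340240478516, 65.34827423095703), 20.437116622924805) pin [531.51455745 231.37872159 126.        ]
w2 [(array([205,  99,   7,   5,  24], dtype=int32), array([207.88, 100.58])), (array([175, 131,  13,  13, 108], dtype=int32), array([181.09, 137.68]))]
[(array([ 133,   26,  126,  150, 5776], dtype=int32), array([175.69632964,  96.93663435])), (array([ 200,   62,   66,   65, 2757], dtype=int32), array([232.83677911,  93.60029017]))]
plate ((232.36257934570312, 93.82445526123047), (64.41251373291016, 66.19783782958984), 54.626220703125)
plate world ((553.806640625, 223.7793426513672), (65.26502227783203, 65.35940551757812), 102.73611450195312) pin [531.55371529 231.98023857 126.        ]
plate (array([553.83070915, 223.7877634 , 116.67212742]), [np.float64(0.03033964745763549), np.float64(0.030339647457563842)])
pin (array([531.87354531, 231.68013976, 127.94432772]), [np.float64(0.006654137537987524), np.float64(0.006654137537921728)])
```

View pics/w2c.png

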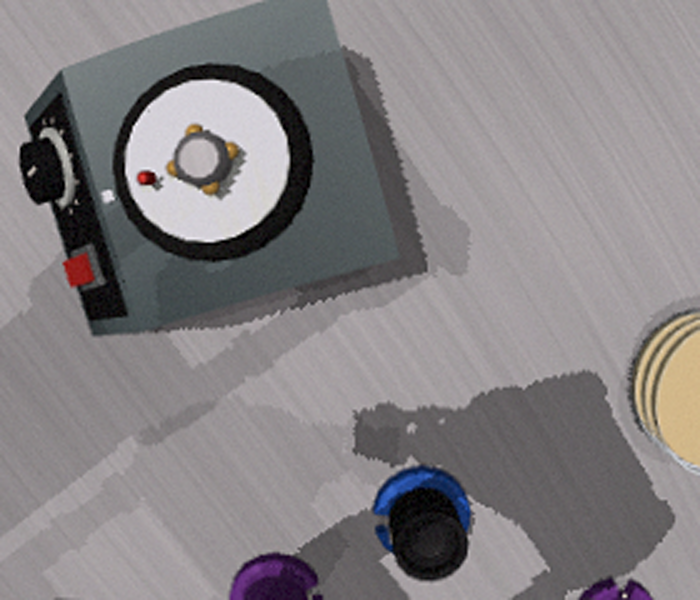

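send_rows --deltas '[[[9.2, 16.6, 18.4, 0, 0, 0, 0], [9.2, 16.6, 18.4, 0, 0, 0, 0], [9.2, 16.6, 18.4, 0, 0, 0, 0], [9.2, 16.6, 18.4, 0, 0, 0, 0], [9.2, 16.6, 18.4, 0, 0, 0, 0], [9.2, 16.6, 18.4, 0, 0, 0, 0], [0, 0, 0, 0, 0, 0, 0], [0, 0, 0, 0, 0, 0, 0], [0, 0, 0, 0, 0, 0, 0], [0, 0, 0, 0, 0, 0, 0]]]'

```text
clock: 4.57
ee_pos: [525.5, 4.2, 190.9]
tool_rot: [-2.994, 0.949, -0.004]
wrist_force: [0.7, -0.1, 0.3]
grip_width: 0.999
```

Run:
```python
from h import *
T=tool(); c=get_image('wrist'); np.save('pics/w3T',T); save('w3',c['img']); print(T.round(3))
X=np.linalg.inv(T@c['tool_from_camera'])
def proj(p):
    q=X[:3,:3]@p+X[:3,3]; t=np.arctan2(np.hypot(q[0],q[1]),q[2]); f=c['K'][0,0]; return np.array([c['K'][0,2],c['K'][1,2]])+f*t*q[:2]/np.hypot(q[0],q[1])
print(proj(np.array([524,4,30.])))
cv2.imwrite('pics/w3c.png',cv2.resize(cv2.imread('pics/w3.png')[120:280,180:380],None,fx=3.7,fy=3.7,interpolation=cv2.INTER_CUBIC))
```

```text
[[ 8.18000e-01 -5.76000e-01  2.00000e-03  5.25534e+02]
 [-5.76000e-01 -8.18000e-01 -0.00000e+00  4.18300e+00]
 [ 2.00000e-03 -1.00000e-03 -1.00000e+00  1.90948e+02]
 [ 0.00000e+00  0.00000e+00  0.00000e+00  1.00000e+00]]
[278.74357671 194.57459526]
```

View pics/w3c.png

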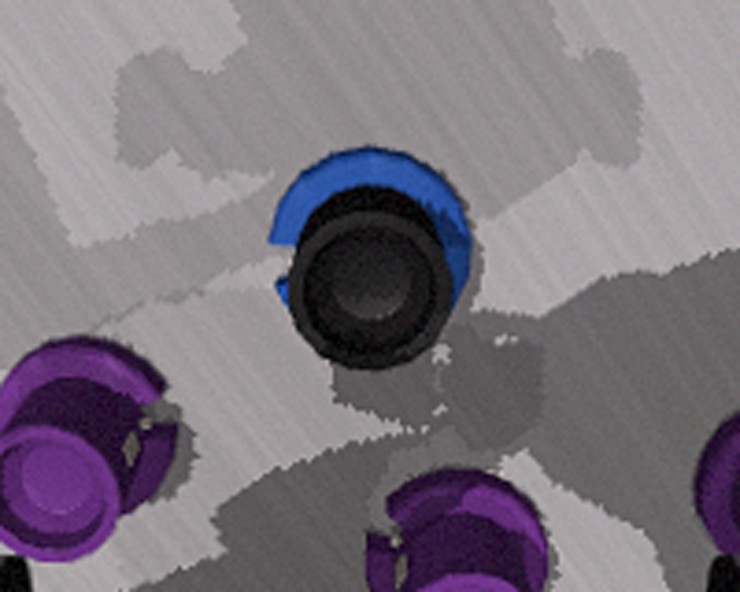

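```bash
cat > m.py <<'E'
from h import *
from scipy.optimize import least_squares
def fitc(P,r=None):
    f=(lambda x:np.hypot(*(P-x[:2]).T)-r) if r else (lambda x:np.hypot(*(P-x[:2]).T)-x[2])
    s=least_squares(f,[*P.mean(0),r or 25],loss='soft_l1'); return s.x.round(2),np.abs(s.fun).mean().round(2)
def measure(n,c,zoff=0,wristT=None):
    T=np.load(f'pics/{n}T.npy'); im=cv2.imread(f'pics/{n}.png'); h=cv2.cvtColor(im,cv2.COLOR_BGR2HSV)
    k=cv2.inRange(h,(100,120,40),(125,255,255)); N,L,st,ce=cv2.connectedComponentsWithStats(k)
    print(n,[(st[i],ce[i].round(1)) for i in range(1,N) if st[i,4]>10])
    return T,im,k
if __name__=='__main__':
    c=get_image('wrist'); cen={}
    for n in('w1','w2','w3'):
        T,im,k=measure(n,c)
        cs,_=cv2.findContours(k,0,1); P=max(cs,key=cv2.contourArea)
        hull=cv2.convexHull(P)[:,0].astype(float)
        g=im.max(2); # cup: dark
        W=np.array([onz(c,*q,12,T)[:2] for q in hull])
        x0=np.array([525,5.])
        far=(W-x0)@(T[:2,1])<-3   # side away from the cup-occluded part
        W=W[far]; x,_=fitc(W); y,e=fitc(W,28); print('skirt free',x,'r28',y,e)
        Y,X=np.mgrid[:420,:560]; yy,xx=np.nonzero(k>0)
        G=np.array([onz(c,u,v,12,T)[:2] for u,v in zip(xx,yy)])-y[:2]
        r=np.hypot(*G.T); a=np.degrees(np.arctan2(G[:,1],G[:,0]))%360
        s=(r>21.5)&(r<27); hi,_=np.histogram(a[s],np.arange(100,260,2)); print(dict(zip(range(100,260,2),hi)))
        d=((g<62)&(np.hypot(X-xx.mean(),Y-yy.mean())<45)).astype(np.uint8)
        N,L,st,ce=cv2.connectedComponentsWithStats(d); i=1+np.argmax(st[1:,4]); cs,_=cv2.findContours((L==i).astype(np.uint8),0,1)
        H=cv2.convexHull(max(cs,key=cv2.contourArea))[:,0].astype(float)
        W=np.array([onz(c,*q,52,T)[:2] for q in H]); near=(W-W.mean(0))@T[:2,1]>0
        print('cup rim free',fitc(W[near]),'r20',fitc(W[near],20))
E
python3 m.py
```

```text
w1 [(array([330, 268,  35,  22, 351], dtype=int32), array([347.2, 276.1])), (array([331, 288,   8,  12,  39], dtype=int32), array([334. , 292.7])), (array([428, 372,  18,  14,  53], dtype=int32), array([437. , 377.7])), (array([424, 374,  22,  18,  57], dtype=int32), array([434.5, 382.6]))]
skirt free [527.66  12.25  26.57] r28 [526.68  10.56  28.  ] 0.82
{100: np.int64(2), 102: np.int64(2), 104: np.int64(2), 106: np.int64(2), 108: np.int64(1), 110: np.int64(2), 112: np.int64(2), 114: np.int64(2), 116: np.int64(2), 118: np.int64(1), 120: np.int64(2), 122: np.int64(1), 124: np.int64(2), 126: np.int64(2), 128: np.int64(1), 130: np.int64(2), 132: np.int64(1), 134: np.int64(1), 136: np.int64(3), 138: np.int64(0), 140: np.int64(4), 142: np.int64(0), 144: np.int64(3), 146: np.int64(0), 148: np.int64(2), 150: np.int64(0), 152: np.int64(0), 154: np.int64(0), 156: np.int64(0), 158: np.int64(0), 160: np.int64(0), 162: np.int64(2), 164: np.int64(1), 166: np.int64(1), 168: np.int64(2), 170: np.int64(1), 172: np.int64(1), 174: np.int64(2), 176: np.int64(1), 178: np.int64(2), 180: np.int64(2), 182
[... 3845 characters left out ...]
4: np.int64(0), 196: np.int64(0), 198: np.int64(0), 200: np.int64(0), 202: np.int64(0), 204: np.int64(0), 206: np.int64(0), 208: np.int64(0), 210: np.int64(0), 212: np.int64(0), 214: np.int64(0), 216: np.int64(0), 218: np.int64(0), 220: np.int64(0), 222: np.int64(0), 224: np.int64(0), 226: np.int64(0), 228: np.int64(0), 230: np.int64(0), 232: np.int64(0), 234: np.int64(0), 236: np.int64(0), 238: np.int64(0), 240: np.int64(0), 242: np.int64(0), 244: np.int64(0), 246: np.int64(0), 248: np.int64(0), 250: np.int64(0), 252: np.int64(0), 254: np.int64(0), 256: np.int64(0)}
cup rim free (array([ 578.41, -108.21,   13.27]), np.float64(0.77)) r20 (array([ 586.79, -109.13,   20.  ]), np.float64(3.29))
```

send_rows --deltas '[[[0, 16, 8, 0, 0, 0, 0], [0, 16, 8, 0, 0, 0, 0], [0, 16, 8, 0, 0, 0, 0], [0, 16, 8, 0, 0, 0, 0], [0, 16, 8, 0, 0, 0, 0], [0, 0, 0, 0, 0, 0, 0], [0, 0, 0, 0, 0, 0, 0], [0, 0, 0, 0, 0, 0, 0], [0, 0, 0, 0, 0, 0, 0], [0, 0, 0, 0, 0, 0, 0]]]'

```text
clock: 5.5
ee_pos: [479.2, -61.5, 150.2]
tool_rot: [-2.995, 0.949, -0.002]
wrist_force: [0.2, -0.3, 0.6]
grip_width: 1.002
```

Run:
```python
from h import *
T=tool(); c=get_image('wrist'); np.save('pics/w4T',T); save('w4',c['img']); 
X=T@c['tool_from_camera']; print(X[:3,3].round(1),T[:3,3].round(1))
# rectify: world-plane (z=12) orthomap, 10 px/mm.. 5 px/mm, +/-60 mm about (525,5)
Xi=np.linalg.inv(X); s=5; n=600
J,I=np.meshgrid(np.arange(n),np.arange(n))
P=np.stack([525+(n/2-I)/s, 5+(n/2-J)/s, np.full(I.shape,12.)],-1)
q=P@Xi[:3,:3].T+Xi[:3,3]; rr=np.hypot(q[...,0],q[...,1]); t=np.arctan2(rr,q[...,2]); f=c['K'][0,0]
o=cv2.remap(c['img'],(c['K'][0,2]+f*t*q[...,0]/rr).astype(np.float32),(c['K'][1,2]+f*t*q[...,1]/rr).astype(np.float32),cv2.INTER_CUBIC)
save('w4o',o)
```

```text
[524.7   4.3 293.1] [479.2 -61.5 150.2]
```

View pics/w4o.png

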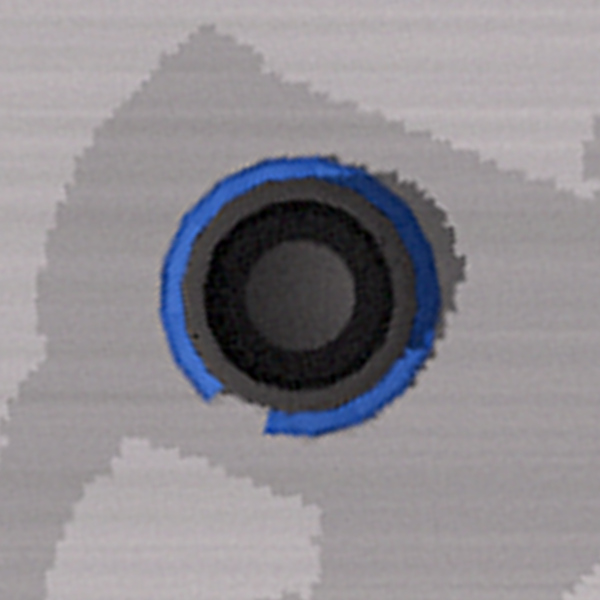

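send_rows --deltas '[[[0, -20.2, 0, 0, 0, 0, 0], [0, -20.2, 0, 0, 0, 0, 0], [0, -20.2, 0, 0, 0, 0, 0], [-0.2, -20.4, 0, 0, 0, 0, 0], [0, 0, 20, 0, 0, 0, 0], [0, 0, 20, 0, 0, 0, 0], [0, 0, 20, 0, 0, 0, 0], [0, 0, 20, 0, 0, 0, 0], [0, 0, 0, 0, 0, 0, 0], [0, 0, 0, 0, 0, 0, 0]]]'

```text
clock: 6.38
ee_pos: [524.3, 4.8, 68.9]
tool_rot: [2.994, -0.95, -0.004]
wrist_force: [-0.8, -0.8, -0.2]
grip_width: 0.997
```

send_rows --deltas '[[[1, -0.7, 10, 0, 0, 0, 0], [0, 0, 10, 0, 0, 0, 0], [0, 0, 10, 0, 0, 0, 0], [0, 0, 10, 0, 0, 0, 0], [0, 0, 8, 0, 0, 0, 0], [0, 0, 5.4, 0, 0, 0, 0], [0, 0, 0, 0, 0, 0, 0], [0, 0, 0, 0, 0, 0, 80], [0, 0, 0, 0, 0, 0, 110], [0, 0, 0, 0, 0, 0, 130]]]' --force 60

```text
clock: 7.22
ee_pos: [526.7, 4.2, 16.7]
tool_rot: [-2.994, 0.951, -0.002]
wrist_force: [-0.1, -0.9, 0.6]
grip_width: 0.6
```

send_rows --deltas '[[[0, 0, 0, 0, 0, 0, 150], [0, 0, 0, 0, 0, 0, 180], [0, 0, 0, 0, 0, 0, 220], [0, 0, 0, 0, 0, 0, 255], [0, 0, 0, 0, 0, 0, 255], [0, 0, 0, 0, 0, 0, 255], [0, 0, 0, 0, 0, 0, 255], [0, 0, 0, 0, 0, 0, 255], [0, 0, 0, 0, 0, 0, 255], [0, 0, 0, 0, 0, 0, 255]]]' --force 60

```text
clock: 8.05
ee_pos: [526.9, 4.2, 16.9]
tool_rot: [-2.994, 0.951, -0.002]
wrist_force: [-0.4, 0.1, 6.1]
grip_width: 0.457
```

send_rows --deltas '[[[0, 0, -5, 0, 0, 0, 255], [0, 0, -15, 0, 0, 0, 255], [0, 0, -20, 0, 0, 0, 255], [0, 0, -20, 0, 0, 0, 255], [0, 0, -20, 0, 0, 0, 255], [0, 0, -20, 0, 0, 0, 255], [0, 0, -20, 0, 0, 0, 255], [0, 0, -20, 0, 0, 0, 255], [0, 0, -20, 0, 0, 0, 255], [0, 0, -10, 0, 0, 0, 255]]]'

```text
clock: 8.88
ee_pos: [526.9, 4.2, 188.4]
tool_rot: [-2.994, 0.951, -0.004]
wrist_force: [0.6, 0.3, -0.8]
grip_width: 0.458
```

Run:
```python
from h import *
T=tool(); c=get_image('wrist'); np.save('pics/w5T',T); save('w5',c['img']); s=bot.observe(); print(T.round(3),s['wrist_force'],s['grip_width'])
# ortho in TOOL frame at the skirt's top plane (tool z = 15-12=+3 .. assumed 4), 6 px/mm
Xi=np.linalg.inv(c['tool_from_camera']); f=c['K'][0,0]; sc=6; n=500
def ortho(z):
    J,I=np.meshgrid(np.arange(n),np.arange(n))
    P=np.stack([(J-n/2)/sc,(I-n/2)/sc,np.full(I.shape,z)],-1)
    q=P@Xi[:3,:3].T+Xi[:3,3]; rr=np.hypot(q[...,0],q[...,1]); t=np.arctan2(rr,q[...,2])
    return cv2.remap(c['img'],(c['K'][0,2]+f*t*q[...,0]/rr).astype(np.float32),(c['K'][1,2]+f*t*q[...,1]/rr).astype(np.float32),cv2.INTER_CUBIC)
save('w5o',ortho(4.));
```

```text
[[ 8.17000e-01 -5.77000e-01  3.00000e-03  5.26873e+02]
 [-5.77000e-01 -8.17000e-01 -1.00000e-03  4.15900e+00]
 [ 3.00000e-03 -1.00000e-03 -1.00000e+00  1.88389e+02]
 [ 0.00000e+00  0.00000e+00  0.00000e+00  1.00000e+00]] [1.66854207 0.90053808 1.14533285] 0.45638239256337587
```

View pics/w5o.png

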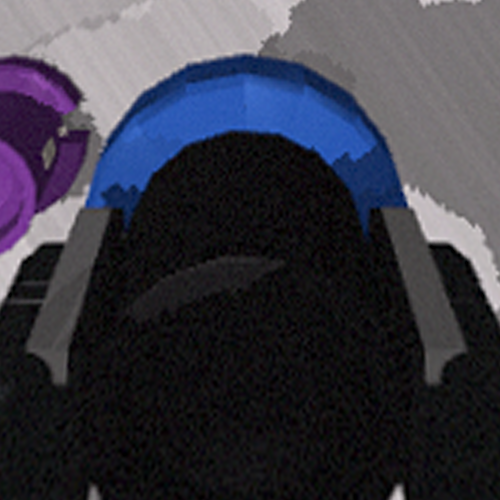

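send_rows --deltas '[[[-13.1, -24.3, 0, 0, 0, 0, 255], [-13.1, -24.3, 0, 0, 0, 0, 255], [-13.1, -24.4, 0, 0, 0, 0, 255], [-13.1, -24.4, 0, 0, 0, 0, 255], [-13.1, -24.4, 0, 0, 0, 0, 255], [-13.0, -24.3, 0, 0, 0, 0, 255], [-13.0, -24.3, 0, 0, 0, 0, 255], [-13.0, -24.3, 0, 0, 0, 0, 255], [0, 0, 0, 0, 0, -0.073, 255], [0, 0, 0, 0, 0, -0.072, 255]]]' --force 80

```text
clock: 9.77
ee_pos: [552.0, 225.1, 184.1]
tool_rot: [3.056, -0.722, -0.004]
wrist_force: [-0.3, -0.0, -1.0]
grip_width: 0.451
```

send_rows --deltas '[[[0, 0, 5, 0, 0, 0, 255], [0, 0, 5, 0, 0, 0, 255], [0, 0, 5, 0, 0, 0, 255], [0, 0, 0, 0, 0, 0, 255], [0, 0, 0, 0, 0, 0, 255], [0, 0, 0, 0, 0, 0, 255], [0, 0, 0, 0, 0, 0, 255], [0, 0, 0, 0, 0, 0, 255], [0, 0, 0, 0, 0, 0, 255], [0, 0, 0, 0, 0, 0, 255]]]' --force 80

```text
clock: 10.6
ee_pos: [553.3, 223.6, 171.3]
tool_rot: [-3.055, 0.732, -0.001]
wrist_force: [-0.5, -0.6, -0.9]
grip_width: 0.454
```

Run:
```python
from h import *
T=tool(); s=bot.observe(); print(T.round(3),s['wrist_force'],s['grip_width'],s['q'].round(3), 'xang',np.degrees(np.arctan2(T[1,0],T[0,0])))
c=get_image('side'); save('s6',c['img']); Rm=R.from_rotvec(c['rotation']).as_matrix()
q=Rm.T@(np.array([554,224,150])-c['origin']); K=c['K']; u,v=K[0,0]*q[0]/q[2]+K[0,2],K[1,1]*q[1]/q[2]+K[1,2]; print(u,v)
u,v=int(u),int(v); a=c['img'][max(0,v-50):v+50,u-65:u+65]; save('s6c',cv2.resize(a,None,fx=6,fy=6,interpolation=cv2.INTER_CUBIC))
```

```text
[[ 8.92000e-01 -4.53000e-01  0.00000e+00  5.53286e+02]
 [-4.53000e-01 -8.92000e-01  0.00000e+00  2.23637e+02]
 [ 0.00000e+00 -0.00000e+00 -1.00000e+00  1.71344e+02]
 [ 0.00000e+00  0.00000e+00  0.00000e+00  1.00000e+00]] [-0.5027179  -0.5517373  -0.92434721] 0.45412835931856466 [0.182 0.264 1.596 0.    1.281 0.652] xang -26.93577131883464
281.96558263780594 226.87474475318282
```

View pics/s6c.png

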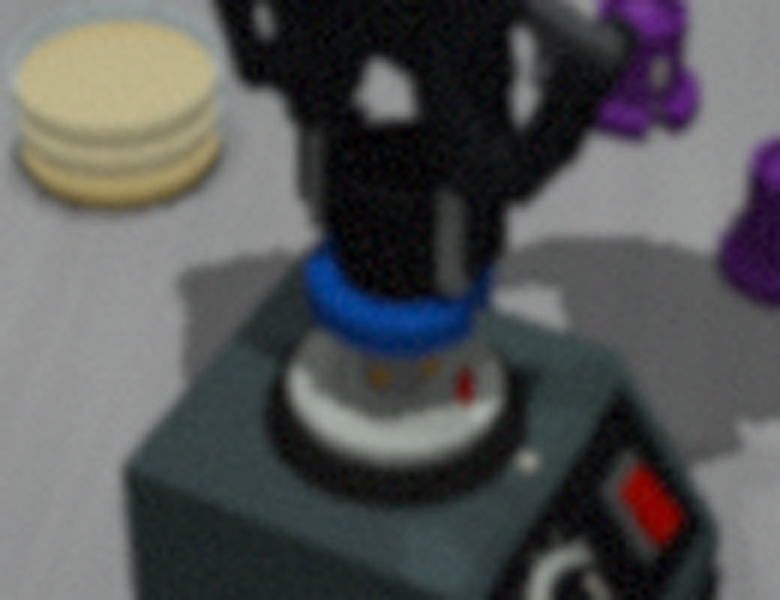

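send_rows --deltas '[[[0.5, 0, 3, 0, 0, 0, 255], [0, 0, 3, 0, 0, 0, 255], [0, 0, 3, 0, 0, 0, 255], [0, 0, 3, 0, 0, 0, 255], [0, 0, 3, 0, 0, 0, 255], [0, 0, 3, 0, 0, 0, 255], [0, 0, 2, 0, 0, 0, 255], [0, 0, 0, 0, 0, 0, 255], [0, 0, 0, 0, 0, 0, 255], [0, 0, 0, 0, 0, 0, 255]]]' --force 100

```text
clock: 11.48
ee_pos: [553.7, 223.4, 151.3]
tool_rot: [-3.055, 0.731, -0.0]
wrist_force: [0.2, 1.0, -0.6]
grip_width: 0.45
```

send_rows --deltas '[[[0, 0, 1, 0, 0, 0, 255], [0, 0, 1, 0, 0, 0, 255], [0, 0, 1, 0, 0, 0, 255], [0, 0, 1, 0, 0, 0, 255], [0, 0, 0, 0, 0, 0, 255], [0, 0, 0, 0, 0, 0, 255], [0, 0, 0, 0, 0, 0, 255], [0, 0, 0, 0, 0, 0, 255], [0, 0, 0, 0, 0, 0, 255], [0, 0, 0, 0, 0, 0, 255]]]'

```text
clock: 12.32
ee_pos: [553.7, 223.4, 147.2]
tool_rot: [-3.055, 0.731, -0.0]
wrist_force: [0.5, -0.7, -0.3]
grip_width: 0.447
```

send_rows --deltas '[[[0, 0, 1, 0, 0, 0, 255], [0, 0, 1, 0, 0, 0, 255], [0, 0, 0, 0, 0, 0, 255], [0, 0, 0, 0, 0, 0, 255], [0, 0, 0, 0, 0, 0, 255], [0, 0, 0, 0, 0, 0, 255], [0, 0, 0, 0, 0, 0, 255], [0, 0, 0, 0, 0, 0, 255], [0, 0, 0, 0, 0, 0, 255], [0, 0, 0, 0, 0, 0, 255]]]'

```text
clock: 13.15
ee_pos: [554.2, 223.4, 145.9]
tool_rot: [-3.055, 0.731, -0.002]
wrist_force: [0.6, -0.9, 5.2]
grip_width: 0.448
```

send_rows --deltas '[[[0, 0, 1, 0, 0, 0, 255], [0, 0, 1, 0, 0, 0, 255], [0, 0, 0, 0, 0, 0, 255], [0, 0, 0, 0, 0, 0, 255], [0, 0, 0, 0, 0, 0, 255], [0, 0, 0, 0, 0, 0, 255], [0, 0, 0, 0, 0, 0, 255], [0, 0, 0, 0, 0, 0, 255], [0, 0, 0, 0, 0, 0, 255], [0, 0, 0, 0, 0, 0, 255]]]'

```text
clock: 13.98
ee_pos: [554.6, 223.6, 144.7]
tool_rot: [-3.054, 0.731, -0.004]
wrist_force: [0.6, -1.0, 8.9]
grip_width: 0.452
```

send_rows --deltas '[[[0, 0, 1, 0, 0, 0, 255], [0, 0, 1, 0, 0, 0, 255], [0, 0, 0, 0, 0, 0, 255], [0, 0, 0, 0, 0, 0, 255], [0, 0, 0, 0, 0, 0, 255], [0, 0, 0, 0, 0, 0, 255], [0, 0, 0, 0, 0, 0, 255], [0, 0, 0, 0, 0, 0, 255], [0, 0, 0, 0, 0, 0, 255], [0, 0, 0, 0, 0, 0, 255]]]'

```text
clock: 14.82
ee_pos: [552.7, 223.2, 138.8]
tool_rot: [3.054, -0.732, -0.004]
wrist_force: [5.8, 0.0, -11.8]
grip_width: 0.443
```

send_rows --deltas '[[[0, 0, 1, 0, 0, 0, 255], [0, 0, 1, 0, 0, 0, 255], [0, 0, 0, 0, 0, 0, 255], [0, 0, 0, 0, 0, 0, 255], [0, 0, 0, 0, 0, 0, 255], [0, 0, 0, 0, 0, 0, 255], [0, 0, 0, 0, 0, 0, 255], [0, 0, 0, 0, 0, 0, 255], [0, 0, 0, 0, 0, 0, 255], [0, 0, 0, 0, 0, 0, 255]]]'

```text
clock: 15.65
ee_pos: [553.0, 223.3, 138.5]
tool_rot: [3.055, -0.731, -0.002]
wrist_force: [2.4, -2.3, -12.3]
grip_width: 0.45
```

send_rows --deltas '[[[0, 0, 1, 0, 0, 0, 255], [0, 0, 1, 0, 0, 0, 255], [0, 0, 1, 0, 0, 0, 255], [0, 0, 0, 0, 0, 0, 255], [0, 0, 0, 0, 0, 0, 255], [0, 0, 0, 0, 0, 0, 255], [0, 0, 0, 0, 0, 0, 255], [0, 0, 0, 0, 0, 0, 255], [0, 0, 0, 0, 0, 0, 255], [0, 0, 0, 0, 0, 0, 255]]]'

```text
clock: 16.48
ee_pos: [554.3, 223.7, 137.1]
tool_rot: [-3.054, 0.731, -0.003]
wrist_force: [-0.0, 1.4, 4.4]
grip_width: 0.446
```

send_rows --deltas '[[[0, 0, 1, 0, 0, 0, 255], [0, 0, 1, 0, 0, 0, 255], [0, 0, 0, 0, 0, 0, 255], [0, 0, 0, 0, 0, 0, 255], [0, 0, 0, 0, 0, 0, 255], [0, 0, 0, 0, 0, 0, 255], [0, 0, 0, 0, 0, 0, 255], [0, 0, 0, 0, 0, 0, 255], [0, 0, 0, 0, 0, 0, 255], [0, 0, 0, 0, 0, 0, 255]]]'

```text
clock: 17.32
ee_pos: [554.3, 223.7, 137.0]
tool_rot: [-3.054, 0.731, -0.003]
wrist_force: [-5.9, -0.7, 14.9]
grip_width: 0.449
```

send_rows --deltas '[[[0, 0, 1, 0, 0, 0, 255], [0, 0, 0.8, 0, 0, 0, 255], [0, 0, 0, 0, 0, 0, 255], [0, 0, 0, 0, 0, 0, 255], [0, 0, 0, 0, 0, 0, 255], [0, 0, 0, 0, 0, 0, 255], [0, 0, 0, 0, 0, 0, 255], [0, 0, 0, 0, 0, 0, 255], [0, 0, 0, 0, 0, 0, 255], [0, 0, 0, 0, 0, 0, 255]]]'

```text
clock: 18.15
ee_pos: [554.3, 223.8, 137.0]
tool_rot: [-3.055, 0.731, -0.003]
wrist_force: [-10.0, -1.7, 24.7]
grip_width: 0.446
```

Run:
```python
from h import *
s=bot.observe(); print(s['ee_pos'],s['wrist_force'],s['grip_width'],s['clock'])
c=get_image('side'); save('s7',c['img']); u,v=281,226
save('s7c',cv2.resize(c['img'][v-50:v+50,u-65:u+65],None,fx=6,fy=6,interpolation=cv2.INTER_CUBIC))
```

```text
[554.31547097 223.75354839 136.98834267] [-10.04006944  -1.74061362  24.68548706] 0.4456267440612683 18.15
```

View pics/s7c.png

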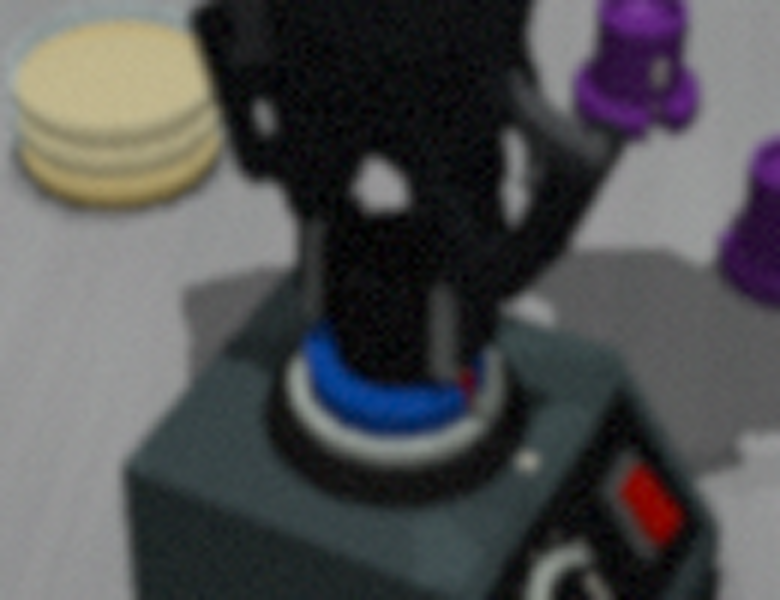

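The side view shows the blue skirt flat on the plate, with the red pin visible inside the notch at (468,383). The head is seated and still under a 25 N push.

```bash
python3 -c "
from h import *
print(job.hand_in())"
```

```text
the job is handed in; nothing more can be done
None
```

I picked up the blue-skirted cup head, turned it about 8° so its notch faced the drive pin, and pressed it onto the hub until it clicked home. I handed the job in at about 18 s, with the head still gripped and pressed down at about 25 N.

- **Seating:** The push rose to about 9 N or more, then flipped to a 12 N downward pull as the balls snapped in. The tool then stopped hard at 137.0 mm, against an expected 136.9 mm.
- **Alignment:** The last side view shows the skirt flat on the plate with the red pin inside the notch. I could not see the notch while it was in the grip, so its angle comes from the view before the grasp.
- **Disagreements:**
  - The two-view triangulation put the drive plate at 116.7 mm, not 120 mm; the plate's size and the final contact height fit 120 mm.
  - While pressing, the wrist also read about 10 N sideways along -x.
- **Bystanders:** I steered clear of the tip box, flask and dishes. The dishes look unmoved in the last picture; I did not check the tip box or flask again afterwards.

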